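# Chock the rocking scrap bin

## Robot

A 7-joint arm with a two-finger parallel gripper is mounted at the origin on the work surface. World frame = base frame: x ahead of the robot, y to its left, z up, the work surface at z = 0. Lengths are in m, angles in rad, forces in N, time in s.
With the tool pointing down it reaches from about 0.35 to 0.775 m from the base axis. Payload 3.1 kg.
Tool frame: the origin (TCP) lies on the centre line of the jaws, within the pads' length; the fingertips stand 11 mm ahead of it and the grasp point (between the pads) lies 8 mm behind it (bot.tip_extent is the distance from the TCP to the fingertips, in m); z points along the fingers, y is the line along which they close (so a half turn about z gives the same grasp; the last joint's range is limited). The gripper opens to 85 mm and grips with 20 to 120 N. Pads are 22 mm wide; open, the fingers measure 114 mm over their backs; the gripper's body (76 mm by 85 mm) begins 54 mm behind the grasp point. The pads swing forward as they close: fully open they stand 13 mm farther back than shut.
Start: joints at [-1.214, 0.311, 0.014, 1.512, -0.004, 1.319, -0.027], TCP at [0.214, 0.507, 0.242] pointing down, gripper open.
Joint ranges: [-2.7, 2.7], [-0.3, 1.91], [-1.27, 1.3], [0.12, 2.57], [-1.44, 4.58], [0.2, 2.03], [-3.05, 3.05]. Speed limits (rad/s): [2.79, 2.79, 3.14, 3.14, 3.14, 3.14, 3.14].

## Interface

Orientations are given as [roll, pitch, yaw] about the fixed x, y, z axes, in that order (R = Rz(yaw) Ry(pitch) Rx(roll)).
In Python, from station import bot gives the robot as it stands.
- The arm moves only by the tool apply_moves, never from a script. Its argument "rows" is a list of rows, each an object of numbers: "claw": the finger opening in mm, from 0 to 85.4; "x", "y", "z": the shift along the tool's x, y, z each as a share of 1 m, from -1 to 1; "ax", "ay", "az": the turn, a rotation vector about the tool's x, y, z each as a share of 2 rad, from -1 to 1. A call has 1 to 20 rows; each row shifts and turns the commanded pose from where the row before left it, along the tool's axes as they then stand; what a row does not reach is not made up. A row lasts 1/10 s, in which the tool goes at most 50 mm and 8.59 degrees, less where a joint would pass 70% of its speed; a pose out of reach is approached as far as the arm can. A call with a number of a shift or a turn outside -1 to 1 is refused whole. A call with a gripper value outside its range is refused whole. The fingers move at their own pace and stop on an object; "squeeze" is the grip in N (left out, the last holds). Time passes only in rows, so rows that do not move let the fingers close. It gives the time, the measured TCP pose, the force, the opening and the grip force at its end, in the units of the state.
- bot.read_state(): the state, without advancing time (a new reading comes with each control period).
- bot.get_image(name): name is "side" or "top"; returns a dict with "img" (384x512x3 uint8, blue, green, red), "camera_matrix" (3x3 intrinsics, pixels), "rvec" (rotation vector, rad) and "tvec" (3), from world to camera coordinates, as OpenCV has them. Camera axes: x right, y down, z forward; pixel columns grow to the right and rows downward; lengths in m; the calibration is good to about 2 mm. A picture is of the moment at which its call begins. There is no depth.
- bot.close_job(): hands the job in; it is judged then, once.
The state is a dict: "clock": time; "joints": joint angles; "qvel": joint speeds; "tau": joint torques, N m; "tcp_pos": TCP position; "tcp_rot": TCP orientation; "wrist_force": force on the tool from outside, world axes, zero at the start; "torque": the same for the moment, N m; "opening": finger opening in m; "gripper_force": force on a finger pad.
Only numpy, scipy, OpenCV 4.12 (cv2) and the standard library are available. Lean on these libraries where they do the work, as an engineer would, in place of code of your own. Each camera call takes 0.05 s, during which the arm holds its last target. There are 200 camera calls.

## Task

The little wooden scrap bin rocks on its pivot pin. Push the wooden wedge along the desk, thin end first, under the bin's drooping front edge until the bin stands level and is wedged tight, then press down firmly with the fingertips on the middle of its front rim for a moment to check that it no longer rocks. Only push and press: never pick up the wedge, leave it in place under the bin, and leave everything else on the desk where it is.

Things in the scene. Friction and masses are not known exactly. Their poses are not given: they have to be found in the camera images.
- stand: Fixed dark wooden stand of the tilting bin: two upright cheeks (60 long, 10 thick, 66 high, inner faces 140 apart) that carry a steel pivot pin along y, 45 mm above the desk, and a low cross beam at the rear (x = +75 to +95, 19 high) that the bin's rear comes to rest on when level. Nothing lies under the bin's front half. Origin on the desk right below the pin; +x points to the rear of the bin, -x to its front (where the wedge goes in), y along the pin, z up.
- bin (a joint): Tilt of the bin about the pin, rad: 0 = level, rear resting on the beam (upper stop); negative = front drooped, lower stop -0.12. Slight friction lets the unwedged bin stay at any tilt; about 0.6 N on the front rim rocks it. Lifting the front edge by the wedge takes little force until the bin is level, then the push force rises steeply.
- bin_rim (a point): Middle of the top of the bin's front rim, where to press. The bin is an open wooden box 200 long (x of the stand), 130 wide, rim 85 above the desk when level; front wall 14 thick, outer face 100 in front of the pin. A few metal offcuts lie fast in it.
- bin_edge (a point): Middle of the underside of the bin's front lower edge (a rounded edge of 5 mm radius, 130 wide), 95 in front of the pin; 17 above the desk when level, about 8 to 14 at the start. With the bin level and tight the wedge's thin end has gone about 60 mm past this edge and some 60 mm of the wedge stays out in front.
- wedge: Loose plain wooden wedge, 120 long, 80 wide, about 0.12 kg; flat sole, top sloping straight from 30 high at the thick end to 3 at the thin end. Origin at the centre of its underside; +x points to the thin end, z up. At the start it lies in front of the bin, thin end 30 to 55 mm short of the bin's front, roughly (within about 20 mm sideways and 0.25 rad) pointing under it.
- wedge_tip (a point): Middle of the wedge's thin end, on the desk (wedge x = +60).
- wedge_heel (a point): Middle of the wedge's upright thick end face, 15 above the desk (wedge x = -60); push here. The face is 80 wide, 27 to 30 high.
- slide_valve: Bystander: brass slide valve, block 60 x 40 x 32 high with a 50 mm spindle on +x; loose, origin under the block.
- lubricator: Bystander: brass displacement lubricator, upright, 34 across, 72 high, knurled knob on top; loose, origin under its centre.
- shovel: Bystander: black iron stoking shovel, 240 long, lying flat, blade to +x, 16 high; loose.
- pipe_bend: Bystander: copper steam pipe bend with brass ends, legs about 110, 21 high; loose, lying flat.
- cylinder_cover: Bystander: round steel cylinder cover, 56 across, 15 high; loose, flat.
- oil_bottle: Bystander: amber oil bottle, 44 across, 95 high, upright; loose.
- screwdriver: Bystander: screwdriver 170 long, lying; loose.
There are look-alikes about, which are no part of the job. What is shaped like the stand but turquoise is not meant.

How it is judged:
By the outcome, as a careful person would: the job done as asked, in the order asked, and still so for the second after the job is handed in, with the robot touching nothing.
It also fails if it takes over 48 s, if anything falls off the work surface, if the arm or the gripper's body presses on something with over 40 N, if the wrist force passes 120 N, or if a joint passes its speed limit or range.

## Working session

There is one attempt and no reset: what is moved stays moved. The work goes in short steps, Python scripts to look and compute and a tool call to move; the robot and the scene stay as the last step left them, time stands still between calls to the robot, and variables do not carry over. Pictures are saved under pics/ and viewed, at most 10 in all, crops included, and the job is handed in when it is done.

Besides the shell and the picture viewer there is one more tool, called as name([rows], argument=value, ...), one row to a line, values as JSON. apply_moves: Moves the arm, as the interface text tells. Shift numbers are shares of 1 m and turn numbers shares of 2 rad, none past 1 either way. Its arguments: {"type":"object","properties":{"rows":{"type":"array","items":{"type":"object","properties":{"claw":{"type":"number"},"x":{"type":"number","minimum":-1,"maximum":1},"y":{"type":"number","minimum":-1,"maximum":1},"z":{"type":"number","minimum":-1,"maximum":1},"ax":{"type":"number","minimum":-1,"maximum":1},"ay":{"type":"number","minimum":-1,"maximum":1},"az":{"type":"number","minimum":-1,"maximum":1}}}},"squeeze":{"type":"number"}},"required":["rows"]}

```bash
ls; mkdir -p pics; python3 - <<'E'
from station import bot
import cv2
s=bot.read_state(); print(s['clock'],s['tcp_pos'],s['tcp_rot'],s['opening'])
for n in('top','side'):
    d=bot.get_image(n); cv2.imwrite(f'pics/{n}0.png',cv2.resize(d['img'],(800,600),interpolation=cv2.INTER_CUBIC))
    R=cv2.Rodrigues(d['rvec'])[0]; print(n,d['camera_matrix'].tolist(),(-R.T@d['tvec'].ravel()).tolist(),R[2])
E
```

```text
pics
0.0 [0.2132702  0.5062196  0.24122613] [-3.13928872e+00  6.87489717e-05  2.74291517e+00] 0.08556612891944473
top [[441.5426800270741, 0.0, 246.64616101905645], [0.0, 441.5426800270741, 186.99017907948766], [0.0, 0.0, 1.0]] [0.4309124963901116, 0.055648478592679976, 1.3275960205004533] [ 0.06047005  0.00953958 -0.99812443]
side [[357.94961949394826, 0.0, 254.1455072703288], [0.0, 357.94961949394826, 183.67184758477083], [0.0, 0.0, 1.0]] [0.647213216283397, 0.8311045536634701, 0.6977214249928293] [-0.13066246 -0.77345468 -0.620238  ]
```

View pics/top0.png

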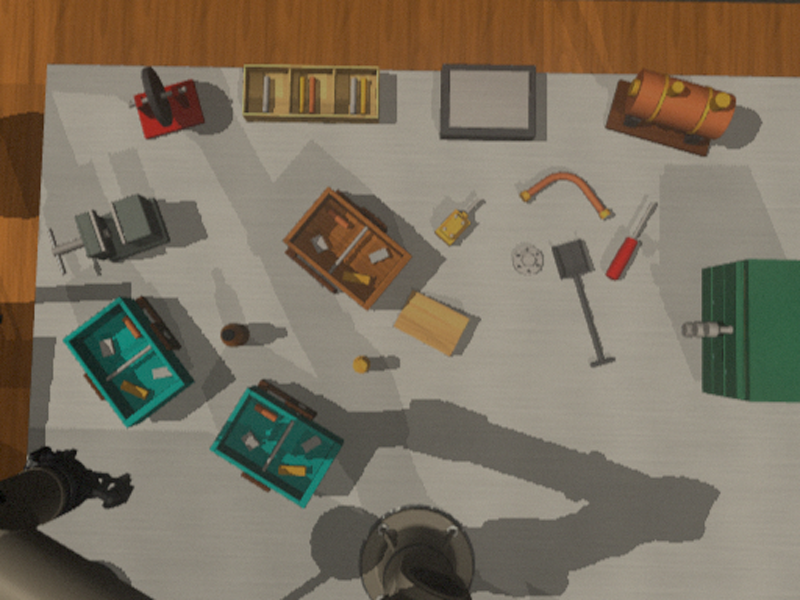

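View pics/side0.png

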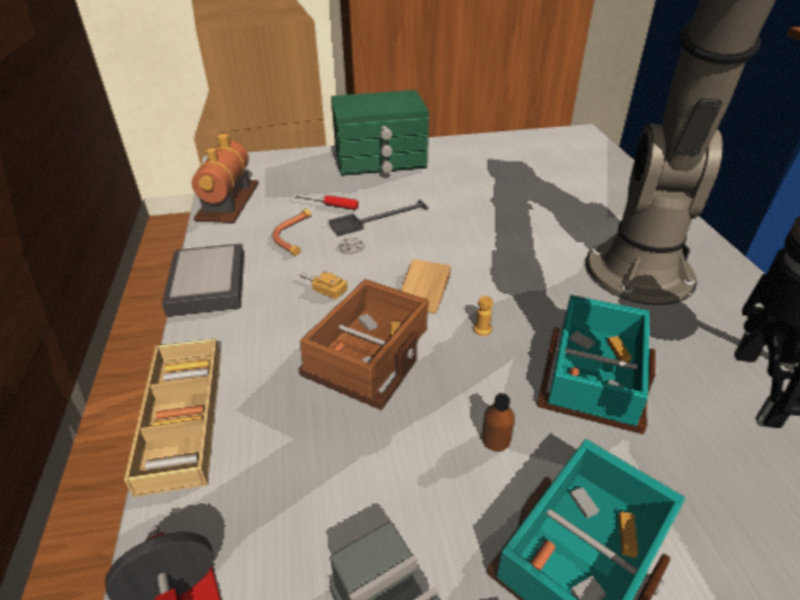

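The wooden bin is at top (347,247). The turquoise bins at (128,360) and (278,443) are look-alikes, because the job's stand is dark wood. The only wedge is at (436,322), lying off the bin's lower-right front wall. I'll confirm this in an enlarged crop.

```bash
python3 - <<'E'
import cv2
from station import bot
d=bot.get_image('top')['img'][110:235,170:320]
cv2.imwrite('pics/crop1.png',cv2.resize(d,(720,600),fx=0,fy=0,interpolation=cv2.INTER_CUBIC))
E
```

```text
(no output)
```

View pics/crop1.png

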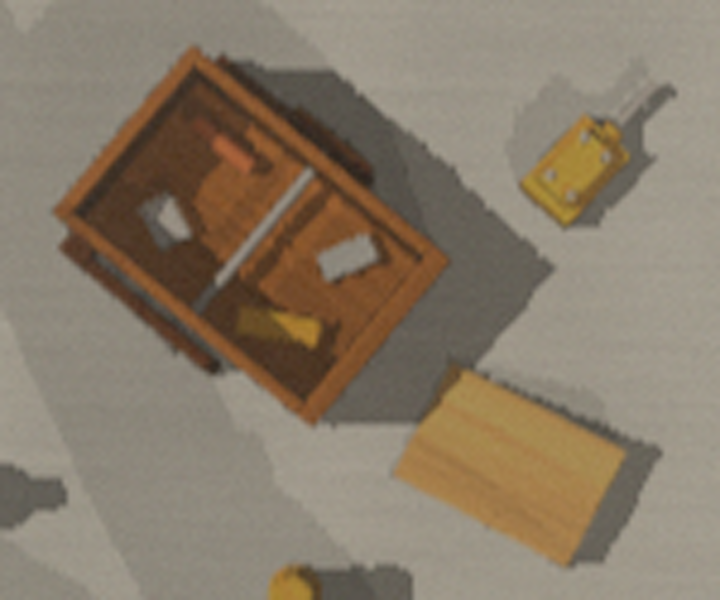

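Confirmed: brown bin rim corners in the crop are front (447,260) and (315,424), rear (195,47) and (55,212). The wedge's thin corners are (460,367) and (393,473), and its thick top corners are (627,453) and (568,566).

```bash
cat > h.py <<'E'
import numpy as np,cv2
from station import bot
def ray(d,uv,z):
    K=np.array(d['camera_matrix']);R=cv2.Rodrigues(np.array(d['rvec']))[0];t=np.array(d['tvec']).ravel()
    c=-R.T@t; v=R.T@np.linalg.inv(K)@np.array([uv[0],uv[1],1.]); return c+v*(z-c[2])/v[2]
def crop(uv,s=4.8,o=(170,110)): return ((uv[0]+.5)/s-.5+o[0],(uv[1]+.5)/s-.5+o[1])
E
python3 - <<'E'
from h import *
d=bot.get_image('top')
P=lambda u,z: ray(d,crop(u),z)[:2]
np.set_printoptions(precision=4,suppress=True)
f1,f2,r1,r2=P((447,260),.079),P((315,424),.079),P((195,47),.091),P((55,212),.091)
F=(f1+f2)/2;R=(r1+r2)/2;ax=(R-F)/np.linalg.norm(R-F)
print('rim front',F,'rear',R,'len',np.linalg.norm(R-F),np.linalg.norm(f1-f2),'yaw',np.arctan2(*ax[::-1]),'perp yaw',np.arctan2(*(f1-f2)[::-1]),np.arctan2(*(r1-r2)[::-1]))
t1,t2,h1,h2=P((460,367),.003),P((393,473),.003),P((627,453),.03),P((568,566),.03)
T=(t1+t2)/2;H=(h1+h2)/2;w=T-H
print('tip',T,'heel',H,np.linalg.norm(w),np.linalg.norm(t1-t2),np.linalg.norm(h1-h2),'yaw',np.arctan2(*w[::-1]))
n=np.array([-ax[1],ax[0]])
print('tip rel F along,lat',(T-F)@ax,(T-F)@n,'heel',(H-F)@ax,(H-F)@n)
lub=ray(d,crop((293,583)),.072);print('lub',lub, (lub[:2]-F)@ax,(lub[:2]-F)@n)
sv=P((575,170),.032);print('valve',sv,(sv-F)@ax,(sv-F)@n)
E
```

```text
rim front [0.5242 0.0613] rear [0.6457 0.2147] len 0.19567294505945826 0.12454267716877025 yaw 0.9013226560617177 perp yaw -0.655050280251165 -0.6744632137380595
tip [0.4816 0.0322] heel [ 0.4281 -0.0728] 0.11778136229737529 0.07846131288836024 0.07788307526834319 yaw 1.0999179548219804
tip rel F along,lat -0.049285277285774545 0.015402806508677706 heel -0.16475160943838463 -0.007834565198309704
lub [0.381  0.1102 0.072 ] -0.050497807868457346 0.14272242725269207
valve [ 0.6363 -0.0555] -0.022054704826818178 -0.16036176885190467
```

```bash
cat > plan.py <<'E'
from h import *
from scipy.spatial.transform import Rotation as Ro
import json
def plan(wps,claw=None,start=None):
    """wps: (x,y,z,yaw,nrows), tool down; rows in tool axes, rounding fed forward"""
    s=bot.read_state()
    p=np.array(s['tcp_pos']);R=Ro.from_euler('xyz',s['tcp_rot'])
    if start: p=np.array(start[:3]);R=Ro.from_euler('xyz',[np.pi,0,start[3]])
    rows=[]
    for x,y,z,yaw,n in wps:
        G=Ro.from_euler('xyz',[np.pi,0,yaw]);g=np.array([x,y,z])
        for k in range(n,0,-1):
            sh=np.round(R.inv().apply((g-p)/k),4);tu=np.round((R.inv()*G).as_rotvec()/k/2,3)
            p=p+R.apply(sh);R=R*Ro.from_rotvec(tu*2)
            r={a:float(v) for a,v in zip(('x','y','z','ax','ay','az'),[*sh,*tu]) if v}
            if claw is not None:r['claw']=claw
            rows.append(r)
    print(json.dumps(rows));print('end',p,R.as_euler('xyz'))
E
python3 - <<'E'
from plan import *
print(bot.tip_extent)
plan([(.36,.30,.241,2.2,7),(.41,-.109,.20,1.10,13)],40)
E
```

```text
0.011
[{"x": -0.0308, "y": -0.019, "z": 0.0001, "az": 0.039, "claw": 40}, {"x": -0.0321, "y": -0.0166, "z": 0.0001, "az": 0.039, "claw": 40}, {"x": -0.0333, "y": -0.014, "z": 0.0001, "az": 0.039, "claw": 40}, {"x": -0.0343, "y": -0.0114, "z": 0.0001, "az": 0.039, "claw": 40}, {"x": -0.0351, "y": -0.0087, "z": 0.0001, "az": 0.038, "claw": 40}, {"x": -0.0357, "y": -0.006, "z": 0.0002, "az": 0.039, "claw": 40}, {"x": -0.0361, "y": -0.0032, "z": 0.0001, "ax": -0.001, "az": 0.038, "claw": 40}, {"x": -0.0277, "y": -0.0154, "z": 0.0032, "az": 0.042, "claw": 40}, {"x": -0.0289, "y": -0.0131, "z": 0.0032, "az": 0.042, "claw": 40}, {"x": -0.0299, "y": -0.0106, "z": 0.0032, "az": 0.042, "claw": 40}, {"x": -0.0307, "y": -0.008, "z": 0.0032, "az": 0.042, "claw": 40}, {"x": -0.0312, "y": -0.0055, "z": 0.0031, "az": 0.042, "claw": 40}, {"x": -0.0316, "y": -0.0028, "z": 0.0032, "az": 0.043, "claw": 40}, {"x": -0.0317, "y": -0.0001, "z": 0.0031, "az": 0.042, "claw": 40}, {"x": -0.0316, "y": 0.0026, "z": 0.0032, "az": 0.043, "claw": 40}, {"x": -0.0312, "y": 0.0053, "z": 0.0031, "az": 0.042, "claw": 40}, {"x": -0.0307, "y": 0.0079, "z": 0.0032, "az": 0.043, "claw": 40}, {"x": -0.0299, "y": 0.0105, "z": 0.0031, "az": 0.042, "claw": 40}, {"x": -0.0289, "y": 0.0129, "z": 0.0032, "az": 0.043, "claw": 40}, {"x": -0.0277, "y": 0.0154, "z": 0.0031, "ax": 0.001, "az": 0.042, "claw": 40}]
end [ 0.4100263  -0.10897633  0.20004959] [-3.14059927e+00 -2.61778904e-04  1.10092691e+00]
```

apply_moves([
  {"x": -0.031, "y": -0.019, "az": 0.039, "claw": 40},
  {"x": -0.032, "y": -0.017, "az": 0.039},
  {"x": -0.033, "y": -0.014, "az": 0.039},
  {"x": -0.034, "y": -0.011, "az": 0.039},
  {"x": -0.035, "y": -0.009, "az": 0.038},
  {"x": -0.036, "y": -0.006, "az": 0.039},
  {"x": -0.036, "y": -0.003, "az": 0.038},
  {"x": -0.028, "y": -0.015, "z": 0.003, "az": 0.042},
  {"x": -0.029, "y": -0.013, "z": 0.003, "az": 0.042},
  {"x": -0.03, "y": -0.011, "z": 0.003, "az": 0.042},
  {"x": -0.031, "y": -0.008, "z": 0.003, "az": 0.042},
  {"x": -0.031, "y": -0.005, "z": 0.003, "az": 0.042},
  {"x": -0.032, "y": -0.003, "z": 0.003, "az": 0.043},
  {"x": -0.032, "z": 0.003, "az": 0.042},
  {"x": -0.032, "y": 0.003, "z": 0.003, "az": 0.043},
  {"x": -0.031, "y": 0.005, "z": 0.003, "az": 0.042},
  {"x": -0.031, "y": 0.008, "z": 0.003, "az": 0.043},
  {"x": -0.03, "y": 0.01, "z": 0.003, "az": 0.042},
  {"x": -0.029, "y": 0.013, "z": 0.003, "az": 0.043},
  {"x": -0.028, "y": 0.015, "z": 0.003, "az": 0.042},
])

```text
schema error: expected keys claw, x, y, z, ax, ay, az
```

```bash
python3 - <<'E'
from plan import *
s=bot.read_state();print(s['clock'],s['tcp_pos'],s['tcp_rot'],s['opening'],s['wrist_force'],s['qvel'])
plan([(.410,-.109,.06,1.10,5),(.410,-.109,.022,1.10,4)])
E
```

```text
0.2 [0.21336621 0.50645838 0.2416271 ] [-3.14011517e+00  6.06840941e-05  2.74292607e+00] 0.08546295384013257 [0.28782001 0.15265401 0.14531329] [ 0.00093139 -0.00153257  0.00011161 -0.00589401 -0.00096794 -0.00014358
  0.00059817]
[{"x": -0.084, "y": -0.0981, "z": 0.0365, "az": 0.164}, {"x": -0.1112, "y": -0.0658, "z": 0.0365, "az": 0.164}, {"x": -0.1264, "y": -0.0265, "z": 0.0365, "az": 0.164}, {"x": -0.1282, "y": 0.0156, "z": 0.0364, "az": 0.165}, {"x": -0.1163, "y": 0.0564, "z": 0.0365, "ay": 0.001, "az": 0.164}, {"z": 0.0095}, {"z": 0.0095}, {"z": 0.0095}, {"z": 0.0095}]
end [ 0.41002287 -0.10898641  0.02197765] [-3.14143323e+00 -4.94904866e-04  1.10092580e+00]
```

apply_moves([
  {"claw": 40, "x": -0.031, "y": -0.019, "z": 0, "ax": 0, "ay": 0, "az": 0.039},
  {"claw": 40, "x": -0.032, "y": -0.017, "z": 0, "ax": 0, "ay": 0, "az": 0.039},
  {"claw": 40, "x": -0.033, "y": -0.014, "z": 0, "ax": 0, "ay": 0, "az": 0.039},
  {"claw": 40, "x": -0.034, "y": -0.011, "z": 0, "ax": 0, "ay": 0, "az": 0.039},
  {"claw": 40, "x": -0.035, "y": -0.009, "z": 0, "ax": 0, "ay": 0, "az": 0.038},
  {"claw": 40, "x": -0.036, "y": -0.006, "z": 0, "ax": 0, "ay": 0, "az": 0.039},
  {"claw": 40, "x": -0.036, "y": -0.003, "z": 0, "ax": 0, "ay": 0, "az": 0.038},
  {"claw": 40, "x": -0.028, "y": -0.015, "z": 0.003, "ax": 0, "ay": 0, "az": 0.042},
  {"claw": 40, "x": -0.029, "y": -0.013, "z": 0.003, "ax": 0, "ay": 0, "az": 0.042},
  {"claw": 40, "x": -0.03, "y": -0.011, "z": 0.003, "ax": 0, "ay": 0, "az": 0.042},
  {"claw": 40, "x": -0.031, "y": -0.008, "z": 0.003, "ax": 0, "ay": 0, "az": 0.042},
  {"claw": 40, "x": -0.031, "y": -0.005, "z": 0.003, "ax": 0, "ay": 0, "az": 0.042},
  {"claw": 40, "x": -0.032, "y": -0.003, "z": 0.003, "ax": 0, "ay": 0, "az": 0.043},
  {"claw": 40, "x": -0.032, "y": 0, "z": 0.003, "ax": 0, "ay": 0, "az": 0.042},
  {"claw": 40, "x": -0.032, "y": 0.003, "z": 0.003, "ax": 0, "ay": 0, "az": 0.043},
  {"claw": 40, "x": -0.031, "y": 0.005, "z": 0.003, "ax": 0, "ay": 0, "az": 0.042},
  {"claw": 40, "x": -0.031, "y": 0.008, "z": 0.003, "ax": 0, "ay": 0, "az": 0.043},
  {"claw": 40, "x": -0.03, "y": 0.01, "z": 0.003, "ax": 0, "ay": 0, "az": 0.042},
  {"claw": 40, "x": -0.029, "y": 0.013, "z": 0.003, "ax": 0, "ay": 0, "az": 0.043},
  {"claw": 40, "x": -0.028, "y": 0.015, "z": 0.003, "ax": 0, "ay": 0, "az": 0.042},
])

```text
clock: 2.2
tcp_pos: [0.4099, -0.1113, 0.2032]
tcp_rot: [3.141, -0.001, 1.098]
wrist_force: [0.3, 0.1, -0.5]
opening: 0.0401
gripper_force: 0.0
```

```bash
python3 - <<'E'
from plan import *
d=bot.get_image('top')
s=bot.read_state();print(s['clock'],s['tcp_pos'],s['tcp_rot'],s['opening'],s['wrist_force'],s['qvel'].round(3))
plan([(.410,-.109,.06,1.10,5),(.410,-.109,.022,1.10,4)])
E
```

```text
2.25 [ 0.40954526 -0.11797621  0.203348  ] [3.13801667 0.00427464 1.08729364] 0.04002723670987403 [ 0.47129956 -3.92340822  0.71410765] [-0.026 -0.036 -0.029  0.015  0.027  0.036 -0.027]
[{"x": 0.0018, "y": -0.0009, "z": 0.0287, "az": -0.001}, {"x": 0.0017, "y": -0.0008, "z": 0.0286, "ay": 0.001, "az": -0.001}, {"x": 0.0017, "y": -0.0009, "z": 0.0287, "ax": 0.001, "az": -0.001}, {"x": 0.0017, "y": -0.0008, "z": 0.0287, "ay": 0.001, "az": -0.002}, {"x": 0.0017, "y": -0.0007, "z": 0.0286, "ax": 0.001, "az": -0.001}, {"z": 0.0095}, {"z": 0.0095}, {"z": 0.0095}, {"z": 0.0095}]
end [ 0.4100246  -0.10898074  0.02201442] [-3.14114310e+00  3.01358370e-04  1.09930388e+00]
```

apply_moves([
  {"claw": 40, "x": 0, "y": 0, "z": 0.01, "ax": 0, "ay": 0, "az": 0},
  {"claw": 40, "x": 0, "y": 0, "z": 0.025, "ax": 0, "ay": 0, "az": 0},
  {"claw": 40, "x": 0, "y": 0, "z": 0.03, "ax": 0, "ay": 0, "az": 0},
  {"claw": 40, "x": 0, "y": 0, "z": 0.03, "ax": 0, "ay": 0, "az": 0},
  {"claw": 40, "x": 0, "y": 0, "z": 0.03, "ax": 0, "ay": 0, "az": 0},
  {"claw": 40, "x": 0, "y": 0, "z": 0.025, "ax": 0, "ay": 0, "az": 0},
  {"claw": 40, "x": 0, "y": 0, "z": 0.016, "ax": 0, "ay": 0, "az": 0},
  {"claw": 40, "x": 0, "y": 0, "z": 0.01, "ax": 0, "ay": 0, "az": 0},
  {"claw": 40, "x": 0, "y": 0, "z": 0.006, "ax": 0, "ay": 0, "az": 0},
  {"claw": 40, "x": 0, "y": 0, "z": 0, "ax": 0, "ay": 0, "az": 0},
  {"claw": 40, "x": 0, "y": 0, "z": 0, "ax": 0, "ay": 0, "az": 0},
])

```text
clock: 3.35
tcp_pos: [0.4106, -0.1101, 0.0218]
tcp_rot: [3.14, -0.001, 1.101]
wrist_force: [-0.2, 0.6, 0.3]
opening: 0.0401
gripper_force: 0.0
```

```bash
python3 - <<'E'
from plan import *
d=bot.get_image('top');e=bot.get_image('side')
a=cv2.resize(d['img'][110:260,200:350],(400,400),interpolation=3);b=cv2.resize(e['img'][120:270,180:330],(400,400),interpolation=3)
cv2.imwrite('pics/c2.png',np.hstack([a,b]))
s=bot.read_state();print(s['clock'],s['tcp_pos'],s['tcp_rot'],s['wrist_force'])
F=np.array([.5242,.0613]);yw=.903;a=np.array([np.cos(yw),np.sin(yw)]);n=np.array([-a[1],a[0]])
p=s['tcp_pos'][:2];print((p-F)@a,(p-F)@n)
E
```

```text
3.45 [ 0.41077529 -0.11025413  0.02203465] [ 3.13982683e+00 -8.61105271e-04  1.10100903e+00] [-0.34356015 -0.53636026 -0.26560036]
-0.20494135269721797 -0.017176382157064102
```

View pics/c2.png

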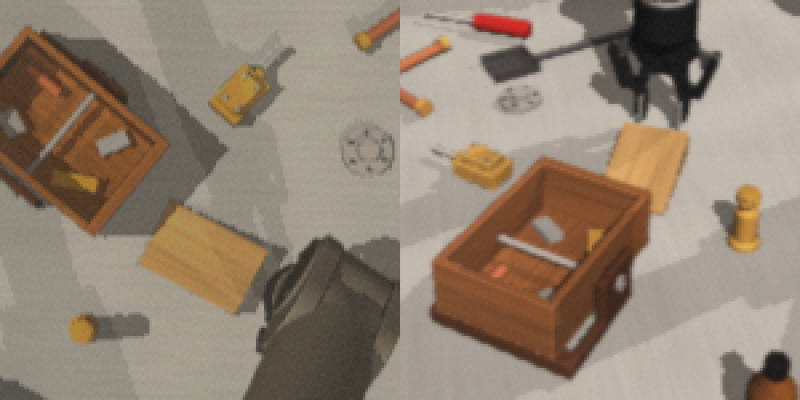

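The picture shows both fingertips behind the wedge's thick end, with a small gap and nothing disturbed. I'll now push and steer out the 0.2 rad skew.

apply_moves([
  {"claw": 40, "x": 0.007, "y": 0, "z": 0, "ax": 0, "ay": 0, "az": 0},
  {"claw": 40, "x": 0.007, "y": 0, "z": 0, "ax": 0, "ay": 0, "az": 0},
  {"claw": 40, "x": 0.006, "y": 0, "z": 0, "ax": 0, "ay": 0, "az": 0},
  {"claw": 40, "x": 0.005, "y": 0, "z": 0, "ax": 0, "ay": 0, "az": 0},
  {"claw": 40, "x": 0.004, "y": 0, "z": 0, "ax": 0, "ay": 0, "az": 0},
  {"claw": 40, "x": 0.004, "y": 0, "z": 0, "ax": 0, "ay": 0, "az": 0},
  {"claw": 40, "x": 0.004, "y": 0, "z": 0, "ax": 0, "ay": 0, "az": 0.007},
  {"claw": 40, "x": 0.004, "y": 0, "z": 0, "ax": 0, "ay": 0, "az": 0.007},
  {"claw": 40, "x": 0.004, "y": 0, "z": 0, "ax": 0, "ay": 0, "az": 0.007},
  {"claw": 40, "x": 0.004, "y": 0, "z": 0, "ax": 0, "ay": 0, "az": 0.007},
  {"claw": 40, "x": 0.004, "y": 0, "z": 0, "ax": 0, "ay": 0, "az": 0.007},
  {"claw": 40, "x": 0.004, "y": 0, "z": 0, "ax": 0, "ay": 0, "az": 0.007},
  {"claw": 40, "x": 0.004, "y": 0, "z": 0, "ax": 0, "ay": 0, "az": 0.007},
  {"claw": 40, "x": 0.004, "y": 0, "z": 0, "ax": 0, "ay": 0, "az": 0.007},
  {"claw": 40, "x": 0.004, "y": 0, "z": 0, "ax": 0, "ay": 0, "az": 0.007},
  {"claw": 40, "x": 0.004, "y": 0, "z": 0, "ax": 0, "ay": 0, "az": 0.007},
  {"claw": 40, "x": 0.004, "y": 0, "z": 0, "ax": 0, "ay": 0, "az": 0.007},
  {"claw": 40, "x": 0.004, "y": 0, "z": 0, "ax": 0, "ay": 0, "az": 0.007},
  {"claw": 40, "x": 0.004, "y": 0, "z": 0, "ax": 0, "ay": 0, "az": 0.007},
  {"claw": 40, "x": 0.004, "y": 0, "z": 0, "ax": 0, "ay": 0, "az": 0.008},
])

```text
clock: 5.45
tcp_pos: [0.4548, -0.0331, 0.0213]
tcp_rot: [-3.141, -0.0, 0.902]
wrist_force: [-0.9, -0.2, 0.4]
opening: 0.04
gripper_force: 0.5
```

```bash
python3 - <<'E'
from plan import *
d=bot.get_image('top')
a=cv2.resize(d['img'][110:235,170:320],(720,600),interpolation=3)
cv2.imwrite('pics/c3.png',a)
s=bot.read_state();print(s['clock'],s['tcp_pos'],s['tcp_rot'],s['wrist_force'])
F=np.array([.5242,.0613]);yw=.903;a=np.array([np.cos(yw),np.sin(yw)]);n=np.array([-a[1],a[0]])
p=s['tcp_pos'][:2];print((p-F)@a,(p-F)@n)
E
```

```text
5.5 [ 0.45536316 -0.03239077  0.02127805] [ 3.14139461e+00 -5.94288621e-04  9.02200907e-01] [-0.71589309  0.08127794 -0.81704646]
-0.11619259205848356 -0.003968806654170903
```

View pics/c3.png

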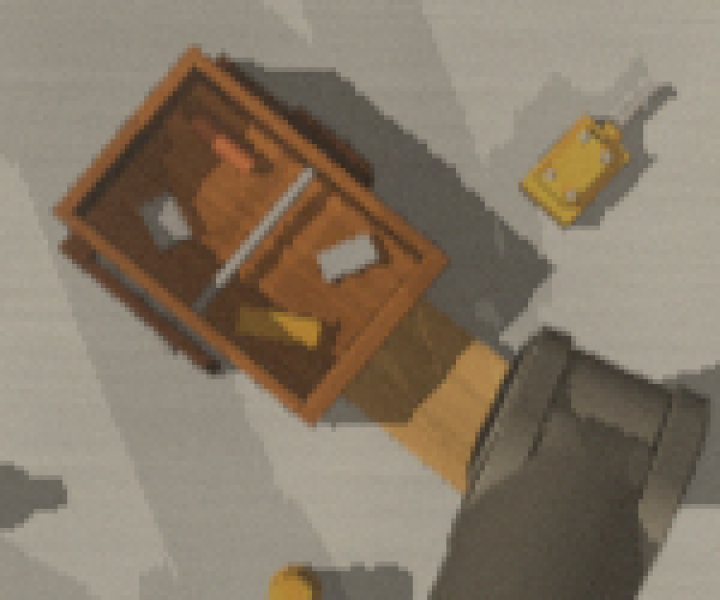

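The wedge's thin end is under the front edge. Its left edge runs (345,395) to (465,490) at about 38°, against 39° for the bin's long side, and it looks centred. I'll push it straight in.

apply_moves([
  {"claw": 40, "x": 0.004, "y": 0, "z": 0, "ax": 0, "ay": 0, "az": 0},
  {"claw": 40, "x": 0.004, "y": 0, "z": 0, "ax": 0, "ay": 0, "az": 0},
  {"claw": 40, "x": 0.004, "y": 0, "z": 0, "ax": 0, "ay": 0, "az": 0},
  {"claw": 40, "x": 0.004, "y": 0, "z": 0, "ax": 0, "ay": 0, "az": 0},
  {"claw": 40, "x": 0.004, "y": 0, "z": 0, "ax": 0, "ay": 0, "az": 0},
  {"claw": 40, "x": 0.004, "y": 0, "z": 0, "ax": 0, "ay": 0, "az": 0},
  {"claw": 40, "x": 0.004, "y": 0, "z": 0, "ax": 0, "ay": 0, "az": 0},
  {"claw": 40, "x": 0.004, "y": 0, "z": 0, "ax": 0, "ay": 0, "az": 0},
  {"claw": 40, "x": 0.004, "y": 0, "z": 0, "ax": 0, "ay": 0, "az": 0},
  {"claw": 40, "x": 0.003, "y": 0, "z": 0, "ax": 0, "ay": 0, "az": 0},
])

```text
clock: 6.5
tcp_pos: [0.4779, -0.0041, 0.0212]
tcp_rot: [-3.141, 0.003, 0.902]
wrist_force: [-3.0, -4.8, 3.9]
opening: 0.0398
gripper_force: 2.6
```

```bash
cat > rep.py <<'E'
from h import *
def rep():
    s=bot.read_state();F=np.array([.5242,.0613]);yw=.903;a=np.array([np.cos(yw),np.sin(yw)]);n=np.array([-a[1],a[0]])
    p=s['tcp_pos'][:2]-F;f=s['wrist_force'];print(s['clock'],s['tcp_pos'],'along/lat',p@a,p@n,'F',f[:2]@a,f[:2]@n,f[2],'T',s['torque'],s['tcp_rot'])
E
python3 -c "
from rep import *
rep()"
```

```text
6.5 [ 0.47786924 -0.00414094  0.02121469] along/lat -0.08007411074640917 -0.004146412290784322 F -5.659646151823637 -0.6344172349476995 3.886754507317674 T [-0.80965561  0.6393497   0.05400029] [-3.14101260e+00  2.54789361e-03  9.01774792e-01]
```

apply_moves([
  {"claw": 40, "x": 0.002, "y": 0, "z": 0, "ax": 0, "ay": 0, "az": 0},
  {"claw": 40, "x": 0.002, "y": 0, "z": 0, "ax": 0, "ay": 0, "az": 0},
  {"claw": 40, "x": 0.002, "y": 0, "z": 0, "ax": 0, "ay": 0, "az": 0},
  {"claw": 40, "x": 0.002, "y": 0, "z": 0, "ax": 0, "ay": 0, "az": 0},
])

```text
clock: 6.9
tcp_pos: [0.4835, 0.0031, 0.0212]
tcp_rot: [-3.141, 0.001, 0.902]
wrist_force: [-2.3, -3.6, 1.8]
opening: 0.0397
gripper_force: 2.2
```

```bash
python3 -c "
from rep import *
rep()"
```

```text
6.9 [0.48350796 0.00313704 0.02123123] along/lat -0.07086770682538829 -0.004066921260542547 F -4.265188977168609 -0.37279396070148696 1.8494080699504232 T [-0.7579597   0.58317598  0.04825777] [-3.14142294e+00  6.61628066e-04  9.02237008e-01]
```

apply_moves([
  {"claw": 40, "x": 0.002, "y": 0, "z": 0, "ax": 0, "ay": 0, "az": 0},
  {"claw": 40, "x": 0.002, "y": 0, "z": 0, "ax": 0, "ay": 0, "az": 0},
  {"claw": 40, "x": 0.001, "y": 0, "z": 0, "ax": 0, "ay": 0, "az": 0},
])

```text
clock: 7.2
tcp_pos: [0.4871, 0.008, 0.0213]
tcp_rot: [3.142, -0.0, 0.903]
wrist_force: [-1.9, -2.7, 1.2]
opening: 0.0406
gripper_force: 1.9
```

```bash
python3 -c "
from rep import *
rep()"
```

```text
7.2 [0.48712904 0.00795245 0.02125865] along/lat -0.06484432233942558 -0.003928170795568224 F -3.2719434047636144 -0.18370436206871266 1.2000820497000995 T [-0.57901571  0.44291324  0.0368654 ] [ 3.14156003e+00 -4.33983867e-04  9.03333528e-01]
```

apply_moves([
  {"claw": 40, "x": 0.001, "y": 0, "z": 0, "ax": 0, "ay": 0, "az": 0},
  {"claw": 40, "x": 0.001, "y": 0, "z": 0, "ax": 0, "ay": 0, "az": 0},
  {"claw": 40, "x": 0.001, "y": 0, "z": 0, "ax": 0, "ay": 0, "az": 0},
  {"claw": 40, "x": 0.001, "y": 0, "z": 0, "ax": 0, "ay": 0, "az": 0},
])

```text
clock: 7.6
tcp_pos: [0.4877, 0.0087, 0.0212]
tcp_rot: [-3.14, 0.004, 0.902]
wrist_force: [-6.2, -6.5, 4.9]
opening: 0.0402
gripper_force: 4.7
```

```bash
python3 - <<'E'
from rep import *
rep()
d=bot.get_image('top');e=bot.get_image('side')
a=cv2.resize(d['img'][115:215,170:270],(400,400),interpolation=3);b=cv2.resize(e['img'][160:270,180:290],(400,400),interpolation=3)
cv2.imwrite('pics/c4.png',np.hstack([a,b]))
E
```

```text
7.6 [0.48765064 0.00867737 0.02116535] along/lat -0.06395212594210294 -0.0038888116638463137 F -8.935206107874667 0.8111626314001628 4.919828925818699 T [-1.41097242  1.19626432  0.01894135] [-3.14025548  0.00365895  0.90192143]
```

View pics/c4.png

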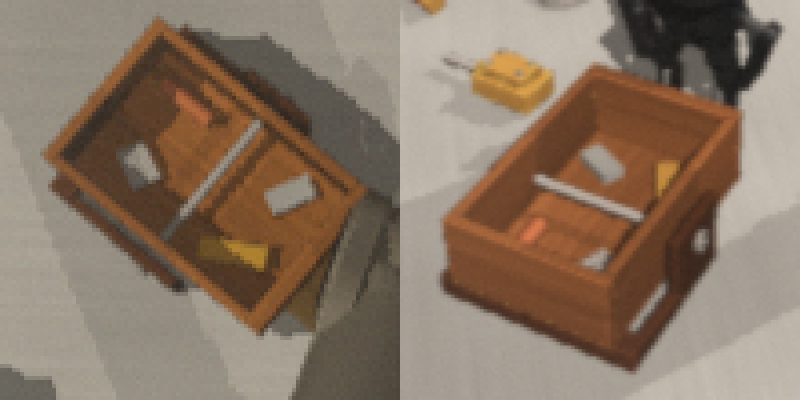

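The bin looks level, with the front rim raised and the wedge mostly hidden. The force rises steeply at -64 mm, close to the expected -66. I'll push a little harder to seat it.

apply_moves([
  {"claw": 40, "x": 0.001, "y": 0, "z": 0, "ax": 0, "ay": 0, "az": 0},
  {"claw": 40, "x": 0.001, "y": 0, "z": 0, "ax": 0, "ay": 0, "az": 0},
  {"claw": 40, "x": 0.001, "y": 0, "z": 0, "ax": 0, "ay": 0, "az": 0},
  {"claw": 40, "x": 0.001, "y": 0, "z": 0, "ax": 0, "ay": 0, "az": 0},
])

```text
clock: 8.1
tcp_pos: [0.4878, 0.0088, 0.0211]
tcp_rot: [-3.139, 0.009, 0.9]
wrist_force: [-10.6, -11.7, 9.5]
opening: 0.0399
gripper_force: 8.0
```

```bash
python3 -c "
from rep import *
rep()"
```

```text
8.1 [0.48780454 0.00884615 0.02107579] along/lat -0.06372430112020687 -0.003905136476444495 F -15.721158781162739 1.074545998564461 9.462736234348855 T [-2.28922197  2.13079191  0.11053648] [-3.13859236  0.00872054  0.90021243]
```

apply_moves([
  {"claw": 40, "x": 0.001, "y": 0, "z": 0, "ax": 0, "ay": 0, "az": 0},
  {"claw": 40, "x": 0.001, "y": 0, "z": 0, "ax": 0, "ay": 0, "az": 0},
  {"claw": 40, "x": 0.001, "y": 0, "z": 0, "ax": 0, "ay": 0, "az": 0},
  {"claw": 40, "x": 0.001, "y": 0, "z": 0, "ax": 0, "ay": 0, "az": 0},
  {"claw": 40, "x": 0.001, "y": 0, "z": 0, "ax": 0, "ay": 0, "az": 0},
  {"claw": 40, "x": 0, "y": 0, "z": 0, "ax": 0, "ay": 0, "az": 0},
])

```text
clock: 8.7
tcp_pos: [0.4878, 0.009, 0.0209]
tcp_rot: [-3.136, 0.015, 0.898]
wrist_force: [-15.8, -16.4, 15.5]
opening: 0.0399
gripper_force: 11.3
```

```bash
python3 -c "
from rep import *
rep()"
```

```text
8.7 [0.48784531 0.008979   0.02094798] along/lat -0.06359473528175169 -0.003854881880690813 F -22.674167608597976 2.2064409469594413 15.50091080568614 T [-3.14912276  3.19169952  0.21980741] [-3.13627208  0.01531796  0.89810239]
```

Tight: another 7 N moved it by less than 0.2 mm. I'll back straight off, rise, close the fingers and check.

apply_moves([
  {"claw": 40, "x": -0.005, "y": 0, "z": 0, "ax": 0, "ay": 0, "az": 0},
  {"claw": 40, "x": -0.007, "y": 0, "z": 0, "ax": 0, "ay": 0, "az": 0},
  {"claw": 40, "x": -0.01, "y": 0, "z": 0, "ax": 0, "ay": 0, "az": 0},
  {"claw": 40, "x": -0.015, "y": 0, "z": 0, "ax": 0, "ay": 0, "az": 0},
  {"claw": 40, "x": -0.02, "y": 0, "z": 0, "ax": 0, "ay": 0, "az": 0},
  {"claw": 40, "x": -0.01, "y": 0, "z": -0.02, "ax": 0, "ay": 0, "az": 0},
  {"claw": 0, "x": -0.01, "y": 0, "z": -0.03, "ax": 0, "ay": 0, "az": 0},
  {"claw": 0, "x": -0.02, "y": 0, "z": -0.03, "ax": 0, "ay": 0, "az": 0},
  {"claw": 0, "x": -0.02, "y": 0, "z": -0.03, "ax": 0, "ay": 0, "az": 0},
  {"claw": 0, "x": -0.02, "y": 0, "z": -0.01, "ax": 0, "ay": 0, "az": 0},
  {"claw": 0, "x": 0, "y": 0, "z": 0, "ax": 0, "ay": 0, "az": 0},
])

```text
clock: 9.8
tcp_pos: [0.41, -0.0922, 0.1431]
tcp_rot: [3.139, -0.004, 0.899]
wrist_force: [-0.3, -0.0, 0.1]
opening: -0.0001
gripper_force: 0.0
```

```bash
python3 - <<'E'
from rep import *
rep()
d=bot.get_image('top')
a=cv2.resize(d['img'][110:235,170:320],(720,600),interpolation=3)
cv2.imwrite('pics/c5.png',a)
E
```

```text
9.8 [ 0.41001261 -0.09217925  0.14305406] along/lat -0.1912214572023937 -0.0053845355200949074 F -0.20497103174939538 0.2230915506269593 0.050441136219253474 T [-0.03001147 -0.05691465  0.01801615] [ 3.13869806 -0.00399553  0.89883641]
```

View pics/c5.png

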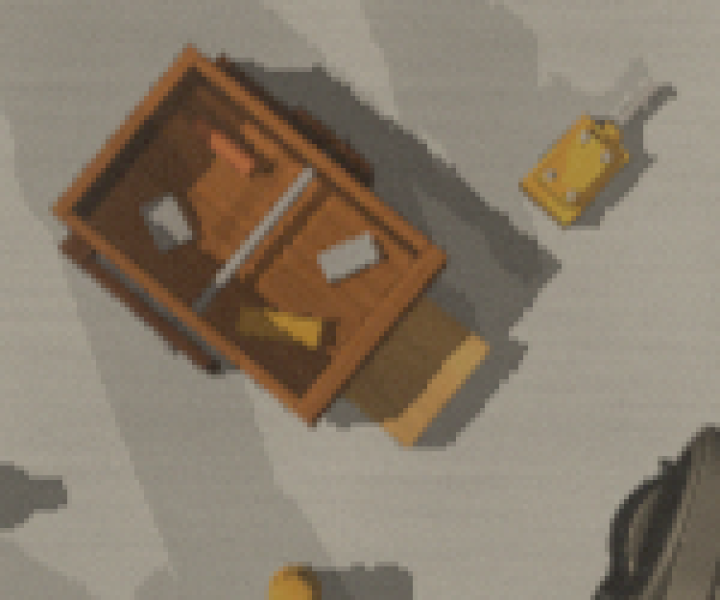

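The wedge sits squarely under the front, with heel top corners at (490,347) and (410,446). The front rim corners are now at (446,257) and (312,424).

```bash
python3 - <<'E'
from plan import *
d=bot.get_image('top')
P=lambda u,z: ray(d,crop(u),z)[:2]
f1,f2,r1,r2=P((446,257),.085),P((312,424),.085),P((190,45),.085),P((53,210),.085)
F=(f1+f2)/2;R=(r1+r2)/2;L=np.linalg.norm(R-F);ax=(R-F)/L;n=np.array([-ax[1],ax[0]])
c=(F+R)/2-ax*.093
print(F,L,np.arctan2(*ax[::-1]),'press',F+ax*.007,c)
h1,h2=P((490,347),.03),P((410,446),.03);H=(h1+h2)/2
print('heel',(H-F)@ax,(H-F)@n,'face yaw',np.arctan2(*(h1-h2)[::-1])+np.pi/2)
p=(F+ax*.007+c)/2;print(p)
plan([(p[0],p[1],.143,.903,8),(p[0],p[1],.101,.903,5)],0)
E
```

```text
[0.52464181 0.06243305] 0.19812406486363388 0.8996568492167515 press [0.52899496 0.06791485] [0.52841166 0.06718031]
heel -0.0526497991469447 -0.004261792371428482 face yaw 0.9120624804241843
[0.52870331 0.06754758]
[{"x": 0.0246, "y": -0.0005, "z": -0.0002, "claw": 0}, {"x": 0.0246, "y": -0.0005, "z": -0.0002, "claw": 0}, {"x": 0.0246, "y": -0.0005, "z": -0.0001, "claw": 0}, {"x": 0.0245, "y": -0.0005, "z": -0.0002, "claw": 0}, {"x": 0.0246, "y": -0.0005, "z": -0.0001, "claw": 0}, {"x": 0.0245, "y": -0.0005, "z": -0.0002, "claw": 0}, {"x": 0.0246, "y": -0.0006, "z": -0.0001, "ay": -0.001, "claw": 0}, {"x": 0.0245, "y": -0.0005, "z": -0.0002, "claw": 0}, {"z": 0.0084, "claw": 0}, {"z": 0.0084, "claw": 0}, {"z": 0.0084, "claw": 0}, {"z": 0.0084, "claw": 0}, {"z": 0.0084, "claw": 0}]
end [0.52873521 0.06750762 0.10096774] [ 3.14154684e+00 -2.14929927e-04  9.02653354e-01]
```

apply_moves([
  {"claw": 0, "x": 0.015, "y": -0.001, "z": 0, "ax": 0, "ay": 0, "az": 0},
  {"claw": 0, "x": 0.025, "y": -0.001, "z": 0, "ax": 0, "ay": 0, "az": 0},
  {"claw": 0, "x": 0.03, "y": -0.001, "z": 0, "ax": 0, "ay": 0, "az": 0},
  {"claw": 0, "x": 0.03, "y": -0.001, "z": 0, "ax": 0, "ay": 0, "az": 0},
  {"claw": 0, "x": 0.03, "y": 0, "z": 0, "ax": 0, "ay": 0, "az": 0},
  {"claw": 0, "x": 0.03, "y": 0, "z": 0, "ax": 0, "ay": 0, "az": 0},
  {"claw": 0, "x": 0.02, "y": 0, "z": 0, "ax": 0, "ay": 0, "az": 0},
  {"claw": 0, "x": 0.012, "y": 0, "z": 0, "ax": 0, "ay": 0, "az": 0},
  {"claw": 0, "x": 0.005, "y": 0, "z": 0, "ax": 0, "ay": 0, "az": 0},
  {"claw": 0, "x": 0, "y": 0, "z": 0.012, "ax": 0, "ay": 0, "az": 0},
  {"claw": 0, "x": 0, "y": 0, "z": 0.012, "ax": 0, "ay": 0, "az": 0},
  {"claw": 0, "x": 0, "y": 0, "z": 0.01, "ax": 0, "ay": 0, "az": 0},
  {"claw": 0, "x": 0, "y": 0, "z": 0.006, "ax": 0, "ay": 0, "az": 0},
  {"claw": 0, "x": 0, "y": 0, "z": 0, "ax": 0, "ay": 0, "az": 0},
])

```text
clock: 11.3
tcp_pos: [0.5276, 0.0666, 0.1]
tcp_rot: [-3.14, 0.002, 0.902]
wrist_force: [-0.4, -0.1, 0.1]
opening: -0.0005
gripper_force: 0.0
```

```bash
python3 -c "
from rep import *
rep()
e=bot.get_image('side')
cv2.imwrite('pics/c6.png',cv2.resize(e['img'][140:260,170:330],(800,600),interpolation=3))"
```

```text
11.3 [0.52763467 0.0666302  0.10000641] along/lat 0.006312156131083617 0.0006039057297632187 F -0.36010908499613026 0.22483622051429486 0.10842663689777982 T [-0.02229355 -0.02921369 -0.01429003] [-3.13972576e+00  2.02695731e-03  9.01683924e-01]
```

View pics/c6.png

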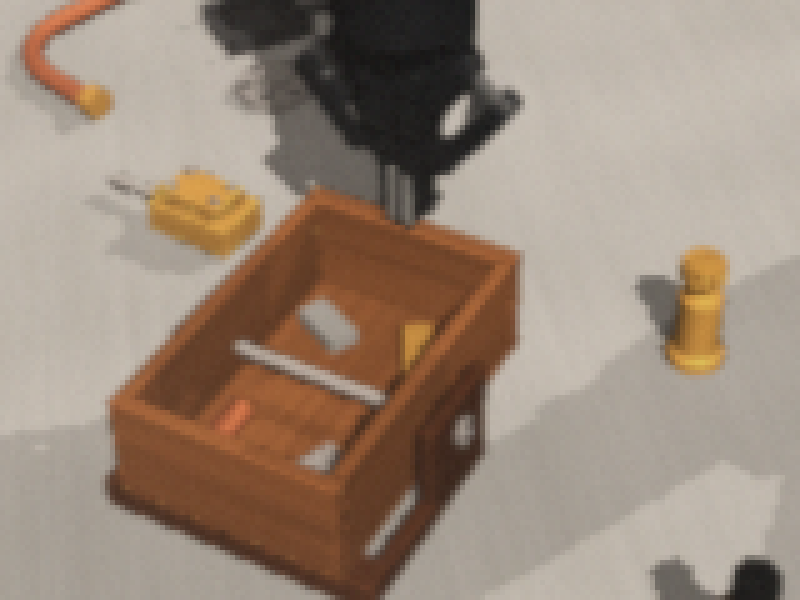

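The closed fingertips hang at (405,215), just above the middle of the front rim. Now the press.

apply_moves([
  {"claw": 0, "x": 0, "y": 0, "z": 0.002, "ax": 0, "ay": 0, "az": 0},
  {"claw": 0, "x": 0, "y": 0, "z": 0.002, "ax": 0, "ay": 0, "az": 0},
  {"claw": 0, "x": 0, "y": 0, "z": 0.002, "ax": 0, "ay": 0, "az": 0},
  {"claw": 0, "x": 0, "y": 0, "z": 0.002, "ax": 0, "ay": 0, "az": 0},
  {"claw": 0, "x": 0, "y": 0, "z": 0.002, "ax": 0, "ay": 0, "az": 0},
])

```text
clock: 11.85
tcp_pos: [0.5294, 0.0672, 0.0958]
tcp_rot: [-3.14, -0.002, 0.903]
wrist_force: [-12.9, -0.3, 37.8]
opening: 0.0001
gripper_force: 18.9
```

```bash
python3 -c "
from rep import *
rep()"
```

```text
11.85 [0.52939599 0.06718681 0.09583662] along/lat 0.007839911442260088 -0.0004343794217791558 F -8.21506753950873 9.964472050015859 37.827124563058035 T [-0.08246825  2.83873212  0.0811649 ] [-3.14007708e+00 -2.40935996e-03  9.02953643e-01]
```

The press reached 38 N and the rim held at 84.8 mm, so the bin is level and rigid. I'll ease slightly, hold, then lift off.

apply_moves([
  {"claw": 0, "x": 0, "y": 0, "z": -0.002, "ax": 0, "ay": 0, "az": 0},
  {"claw": 0, "x": 0, "y": 0, "z": 0, "ax": 0, "ay": 0, "az": 0},
  {"claw": 0, "x": 0, "y": 0, "z": 0, "ax": 0, "ay": 0, "az": 0},
  {"claw": 0, "x": 0, "y": 0, "z": 0, "ax": 0, "ay": 0, "az": 0},
  {"claw": 0, "x": 0, "y": 0, "z": 0, "ax": 0, "ay": 0, "az": 0},
  {"claw": 0, "x": 0, "y": 0, "z": 0, "ax": 0, "ay": 0, "az": 0},
])

```text
clock: 12.45
tcp_pos: [0.5293, 0.0672, 0.0961]
tcp_rot: [-3.141, -0.002, 0.903]
wrist_force: [-5.4, -0.1, 15.2]
opening: -0.0001
gripper_force: 7.8
```

apply_moves([
  {"claw": 0, "x": 0, "y": 0, "z": -0.003, "ax": 0, "ay": 0, "az": 0},
  {"claw": 0, "x": 0, "y": 0, "z": -0.004, "ax": 0, "ay": 0, "az": 0},
  {"claw": 0, "x": 0, "y": 0, "z": -0.01, "ax": 0, "ay": 0, "az": 0},
  {"claw": 0, "x": 0, "y": 0, "z": -0.02, "ax": 0, "ay": 0, "az": 0},
  {"claw": 0, "x": -0.02, "y": 0, "z": -0.02, "ax": 0, "ay": 0, "az": 0},
  {"claw": 0, "x": -0.03, "y": 0, "z": -0.01, "ax": 0, "ay": 0, "az": 0},
  {"claw": 0, "x": -0.04, "y": 0, "z": 0, "ax": 0, "ay": 0, "az": 0},
  {"claw": 0, "x": -0.04, "y": 0, "z": 0, "ax": 0, "ay": 0, "az": 0},
  {"claw": 0, "x": -0.04, "y": 0, "z": 0, "ax": 0, "ay": 0, "az": 0},
  {"claw": 0, "x": -0.02, "y": 0, "z": 0, "ax": 0, "ay": 0, "az": 0},
  {"claw": 0, "x": 0, "y": 0, "z": 0, "ax": 0, "ay": 0, "az": 0},
])

```text
clock: 13.55
tcp_pos: [0.4098, -0.0842, 0.1607]
tcp_rot: [-3.141, -0.001, 0.897]
wrist_force: [0.9, 0.8, -0.2]
opening: 0.0001
gripper_force: 0.0
```

```bash
python3 -c "
from rep import *
rep()
d=bot.get_image('top');e=bot.get_image('side')
a=cv2.resize(d['img'][110:235,170:295],(400,400),interpolation=3);b=cv2.resize(e['img'][130:270,180:320],(400,400),interpolation=3)
cv2.imwrite('pics/c7.png',np.hstack([a,b]))"
```

```text
13.55 [ 0.4098126  -0.08423407  0.16072053] along/lat -0.1851068555041111 -0.0003073752866077778 F 1.1886386569786747 -0.266802571225799 -0.17683960841622812 T [ 0.0407587   0.0107275  -0.00934144] [-3.14128189e+00 -1.07835208e-03  8.97335831e-01]
```

View pics/c7.png

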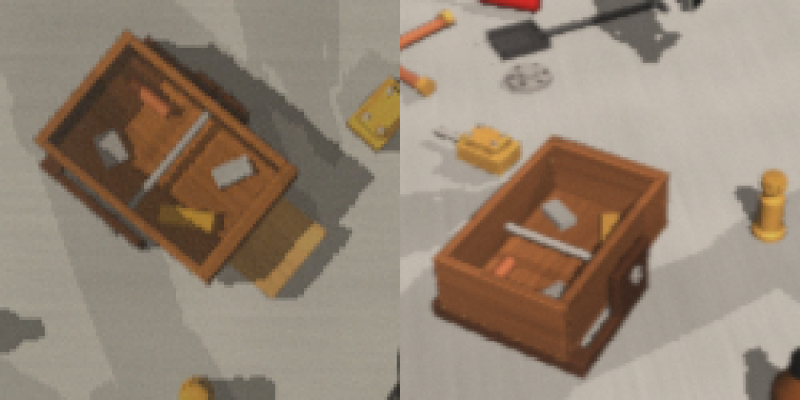

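The wedge is unmoved, with its heel at (297,258) in the left half. The bin is level, the bystanders are undisturbed and the gripper is clear.

```bash
python3 -c "
from station import bot
print(bot.close_job())"
```

```text
the job is handed in; nothing more can be done
None
```

The job is handed in: the wedge is pushed tight under the wooden bin, which stood level and held at a rim press that peaked at about 38 N, and the other objects in view were left where they were.

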